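# Clamp a terrine mould in the bench press to its set force

### The arm

A 6-joint arm with a two-finger parallel gripper is mounted at the origin on the work surface. World frame = base frame: x ahead of the robot, y to its left, z up, the work surface at z = 0. Lengths are in m, angles in rad, forces in N, time in s.
With the tool pointing down it reaches from about 0.25 to 0.725 m from the base axis. Payload 4 kg.
Tool frame: the origin (TCP) lies midway between the tips of the shut fingers; the grasp point (between the pads) lies 19 mm behind it; z points along the fingers, y is the direction in which the jaws open and shut (so a half turn about z gives the same grasp; the last joint's range is limited). The gripper opens to 85 mm and grips with 20 to 120 N. Pads are 22 mm wide; open, the fingers measure 114 mm over their backs; the gripper's body (76 mm by 85 mm) begins 54 mm behind the grasp point. The pads swing forward as they close: fully open they stand 13 mm farther back than shut.
Start: joints at [1.231, 0.241, 0.005, 1.335, 0, 1.571], TCP at [0.167, 0.471, 0.231] pointing down, gripper open.
Joint ranges: [-2.72, 2.72], [-1.05, 1.87], [-1.09, 1.28], [-1.99, 2.15], [-1.42, 1.44], [-3.14, 3.14]. Speed limits (rad/s): [2.79, 2.79, 3.14, 3.14, 3.14, 3.14].

### API

Orientations are given as a unit quaternion [x, y, z, w].
In Python, from workcell import bot gives the robot as it stands.
- The arm moves only by the shell command python3 -m inch 'ROWS'. ROWS is JSON, a list of rows, each a list of 5 numbers: the shift along the tool's x, y, z scaled (see below), then the turn about the tool's z scaled (see below), then the closure, from 0 (fully open) to 1 (shut). A call has 1 to 10 rows; each row is the pose to reach, as a shift and turn from the pose commanded when the call began, along the tool's axes at that moment; what a row does not reach only later rows make up. The controller multiplies each number of a shift by 100 cm and each number of a turn by 120 degrees. A row lasts 1/8 s, in which the tool goes at most 62.5 mm and 10.7 degrees, less where a joint would pass 70% of its speed; a pose out of reach is approached as far as the arm can. A call with a number of a shift or a turn outside -1 to 1 is refused whole. A call with a gripper value outside its range is refused whole. The fingers move at their own pace and stop on an object; the grip force is fixed at half the most. Time passes only in rows, so rows that repeat a pose let the fingers close. It gives the time, the measured TCP pose, the force and the opening at its end, in the units of the state.
- bot.get_obs(): the state, without advancing time (a new reading comes with each control period).
- bot.camera(name): name is "side" or "top" or "wrist"; returns the picture (400x640x3 uint8, red, green, blue); there is no depth.
- bot.calibration(name): a dict with "intrinsics" (3x3 intrinsics, pixels), "xyz" and "attitude" of the camera in the world; the wrist camera has in their place "tool_from_camera" (4x4, takes a point from camera to tool coordinates, whose origin is the TCP and whose axes are the flange's). Camera axes: x right, y down, z forward; pixel columns grow to the right and rows downward; lengths in m; the calibration is good to about 2 mm. A picture is of the moment at which its call begins: read the wrist's pose just before it. calibration takes no time and is no camera call.
- bot.job_done(): hands the job in, once; it reports no verdict.
Trained networks look in the newest picture that a camera, given by its name, has taken for a name from the list of things; names that differ only in an ending like _2 or _b are one class to them, and where a whole thing is asked for, a point or a joint stands for the part that bears it (a point fixed in the world has none). Each returns a list of dicts, best first, with "score" (0 to 1); they miss things now and then, are a little off and sometimes report something else, mostly with a low value. They report only what shows in the picture. A call takes as long as a camera call. They do not tell look-alikes from the thing itself.
- bot.masks_of(camera, target): "pixels" (400x640 bool, what is visible of it) and "extent" ([left, top, width, height] as shares, 0 to 1, of the picture: columns of its width, rows of its height, round what is visible of it).
- bot.spot_point(camera, target): "point" ([column, row] as shares, 0 to 1, of the picture: columns of its width, rows of its height: a listed point, or the origin of a listed thing).
The state is a dict: "clock": time; "joint_pos": joint angles; "joint_vel": joint speeds; "tau": joint torques, N m; "eef_pos": TCP position; "tool_rot": TCP orientation; "ft_force": force on the tool from outside, world axes, zero at the start; "ft_torque": the same for the moment, N m; "grip_width": finger opening in m.
Only numpy, scipy, OpenCV 4.12 (cv2) and the standard library are available. Lean on these libraries where they do the work, as an engineer would, in place of code of your own. Each camera call takes 0.05 s, during which the arm holds its last target.

### The job

Slide the closed metal mould by its black handle all the way into the bench press until it rests gently against the blue back stop, and let go of it. Then turn the crank clockwise to screw the foot down on the mould until the red tab pops out of the end of the press's cross-beam, and stop there, before the yellow overload band shows. Leave the mould clamped against the stop and the other kitchenware where it stands.

Things in the scene. Friction and masses are not known exactly. Their poses are not given: they have to be found in the camera images.
- press: Fixed bench press. Origin: underside of its white base plate (12 thick, x -150 to +65, y +-95), on the screw axis; x points into the press from its open front, y to the beam end with the tab, z up. Columns 30 x 20 at y = +-80 carry a grey cross-beam: x +-22, y +-90, z 125 to 160. Brass nut on the axis, top at z 168.
- press_channel (a point): Centre of the mould's home place on top of the base plate (press x 0, y 0, z 12): the mould's origin is here when it is home; axes as the press's. Two blue side guides 14 high leave a channel 85 wide (2.5 clearance each side of the mould) from x = -2 to +42, flared to about 95 wide at x = -36.
- back_stop: Blue bar across the channel's end, 10 x 100 x 22, fixed; origin and axes as press. Its front face is at x = 40, so the 80 long mould is home, centred under the screw, when it touches it. Never push the mould against it with more than 35 N.
- spindle: Vertical screw with the round pressing foot, 44 across, at its lower end. Origin on the axis, 91 below the foot's underside; z up. With the crank's joint at 0 the foot's underside is 91 above the press's underside; it sinks 1.59 mm per rad and meets the lid of the mould that is home (82 up) at a joint value near 5.65; from there the sprung nut lifts instead and the crank stays at its height.
- mould: Loose closed metal mould, 80 x 80, 70 high over the round boss on its lid, about 0.7 kg, sliding easily on the base plate (some 2 to 3 N, a little more in the guides). Origin: centre of its underside; x points into the press, z up. It starts standing on the base plate 75 to 100 in front of its home place, up to 6 off to the side and 0.12 rad askew.
- mould_handle (a point): Grip point of the mould's black handle, a level bar 78 long (along x), 16 wide, 14 high sticking out of the mould's front. The point is on the bar's centre line, 85 in front of the mould's centre and 37 above its underside. Axes as the mould's.
- crank_grip (a point): On the crank's upright green sleeve, which turns freely on its pin: 18 across, 44 high. The point is on its axis, 24 above its lower end, 45 from the screw axis and, with the crank's joint at 0, 234 above the press's underside. Below the sleeve is the flat crank arm; nothing stands above the arm elsewhere.
- crank (a joint): Crank angle in rad, growing clockwise from above, which tightens (10 mm feed a turn). At 0 the sleeve is on the press's +y side of the axis, at pi/2 on +x, at pi on -y. Starts at 0.2 to 2.6, ends at 20; stays where it is left. Takes 0.3 N m, up to 0.45 under load. The tab pops between 8 and 13.5, depending on the hidden force setting.
- tab (a joint): How far the tab (28 wide, 8 thick, in the beam's +y end, 136 to 152 up) is out, in m: 0 flush; jumps to 0.014 (red part out) when the clamping force reaches the set value, hidden between 30 and 70 N; jumps to 0.028 (yellow band out: overloaded) after 2.5 mm, a quarter turn of the crank, of further tightening. It stays out.
- ramekin: Bystander: white ramekin, 80 across, 45 high; origin under its centre.
- sauce_jar: Bystander: amber jar with a yellow cap, 60 across, 85 high; origin under its centre.
- tin: Bystander: food tin, 68 across, 75 high; origin under its centre.
Things that resemble listed ones, but are neither listed nor needed, are in the scene too. What is shaped like the mould but green is not meant.

How it is judged:
On the way, in this order (a step that is already met when the one before it is completed fails the run):
1. the mould is fully home against the back stop, not yet clamped (x of mould in the frame of press above -0.003 m and value of joint tab below 0.004 m), for 0.2 s.
2. the red tab has popped out with the mould still home (value of joint tab above 0.01 m and x of mould in the frame of press above -0.004 m), for 0.2 s.
At the end, for the whole second after the job is handed in: The red tab is out (10 to 18 mm) and the yellow band is not, the mould is clamped by the press (more than 20 N), within 4 mm of the back stop and 5 mm of the channel's middle, and mould and crank are at rest and released (all of step 2 and value of joint tab below 0.018 m and contact force between spindle and mould above 20 N and y of mould in the frame of press between -0.005 and 0.005 m and linear speed of mould below 0.02 m/s and velocity of joint crank below 0.1 rad/s); the robot touches nothing.
It fails at once if the press is overloaded: the yellow band shows (value of joint tab above 0.018 m).
It fails at once if the mould is rammed against the back stop with more than 35 N (contact force between mould and back_stop above 35 N).
It fails at once if the mould is lifted off or tipped (angle between mould's own z axis and vertical above 0.25 rad or height (world z) of mould above 0.04 m).
It fails at once if a bystander is moved by more than 20 mm (distance of any of ramekin, sauce_jar, tin from where it was at the start of the episode above 0.02 m).
It also fails if it takes over 72 s, if anything falls off the work surface, if the arm or the gripper's body presses on something with over 40 N, if the wrist force passes 120 N, or if a joint passes its speed limit or range.

## Working session

There is one attempt and no reset: what is moved stays moved. The work goes in short steps, Python scripts to look and compute and a shell command to move; the robot and the scene stay as the last step left them, time stands still between calls to the robot, and variables do not carry over. Pictures are saved under pics/ and viewed, and the job is handed in when it is done.

```bash
ls; mkdir -p pics; python3 - <<'E'
from workcell import bot
import cv2,numpy as np
np.set_printoptions(precision=4,suppress=True)
o=bot.get_obs();print(o)
for n in ("side","top","wrist"):
    im=bot.camera(n);cv2.imwrite(f"pics/{n}0.png",im[:,:,::-1]);print(n,bot.calibration(n))
E
```

```text
pics
{'clock': 0.0, 'joint_pos': array([ 1.231 ,  0.2414,  0.0037,  1.3352, -0.    ,  1.5708]), 'joint_vel': array([ 0.0001,  0.0001,  0.0003,  0.0005, -0.0006,  0.0005]), 'tau': array([  0.0012, -37.2319,  25.2408,   0.017 ,   0.0001,  -0.    ]), 'eef_pos': array([0.1664, 0.4708, 0.2304]), 'tool_rot': array([ 0.1691,  0.9856, -0.001 , -0.0002]), 'ft_force': array([ 0.186 , -0.4096,  1.4469]), 'ft_torque': array([-0.028 , -0.0108,  0.025 ]), 'grip_width': 0.08552821602374142}
side {'intrinsics': array([[403.5103,   0.    , 325.6602],
       [  0.    , 403.5103, 206.753 ],
       [  0.    ,   0.    ,   1.    ]]), 'xyz': array([-0.1022, -0.6661,  0.6631]), 'attitude': array([ 0.8057, -0.3136,  0.1815, -0.4685])}
top {'intrinsics': array([[449.8889,   0.    , 315.4539],
       [  0.    , 449.8889, 206.395 ],
       [  0.    ,   0.    ,   1.    ]]), 'xyz': array([ 0.2862, -0.0081,  1.2856]), 'attitude': array([ 0.71  , -0.6977,  0.0648, -0.0698])}
wrist {'intrinsics': array([[292.7099,   0.    , 317.0009],
       [  0.    , 292.7099, 204.3142],
       [  0.    ,   0.    ,   1.    ]]), 'tool_from_camera': array([[ 0.0002, -0.9446, -0.3282,  0.0853],
       [ 1.    , -0.0002,  0.0011,  0.0004],
       [-0.0011, -0.3282,  0.9446, -0.1413],
       [ 0.    ,  0.    ,  0.    ,  1.    ]])}
```

View pics/side0.png

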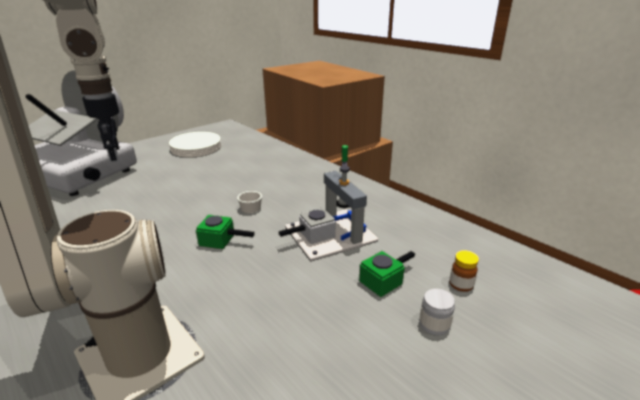

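View pics/top0.png

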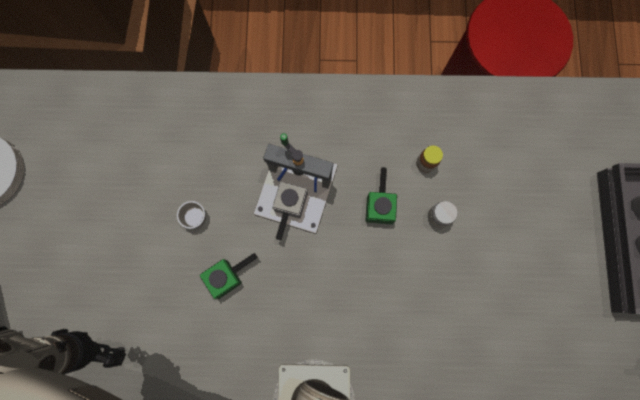

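View pics/wrist0.png

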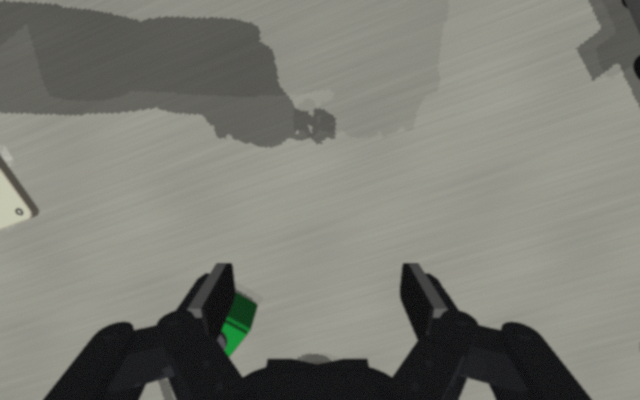

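```bash
cat > h.py <<'E'
from workcell import bot
import cv2,numpy as np
from scipy.spatial.transform import Rotation as R
np.set_printoptions(precision=4,suppress=True)
def cam(name,obs=None):
    c=bot.calibration(name)
    if name=="wrist":
        o=obs or bot.get_obs();T=np.array(c["tool_from_camera"])
        Rt=R.from_quat(o["tool_rot"]).as_matrix()
        return c["intrinsics"],Rt@T[:3,:3],o["eef_pos"]+Rt@T[:3,3]
    return c["intrinsics"],R.from_quat(c["attitude"]).as_matrix(),np.array(c["xyz"])
def proj(C,p):
    K,Rm,t=C;q=(np.atleast_2d(p)-t)@Rm@K.T;return q[:,:2]/q[:,2:]
def ray(C,uv,z):
    K,Rm,t=C;d=Rm@np.linalg.solve(K,[uv[0],uv[1],1]);return t+d*(z-t[2])/d[2]
def P(pose,p): # pose x,y,yaw ; p in press frame mm
    p=np.atleast_2d(p)/1000.;c,s=np.cos(pose[2]),np.sin(pose[2])
    return np.c_[pose[0]+c*p[:,0]-s*p[:,1],pose[1]+s*p[:,0]+c*p[:,1],p[:,2]]
E
python3 - <<'E'
from h import *
for n in("top","side"):
    C=cam(n);bot.camera(n);print(n,proj(C,[[0,0,0],[.1664,.4708,.23]]))
    for t in("press","press_channel","mould","mould_handle","crank_grip","back_stop","spindle","ramekin","sauce_jar","tin"):
        for r in bot.spot_point(n,t)[:3]:
            uv=np.array(r["point"])*[640,400];z={"press_channel":.012,"mould":.012,"mould_handle":.049,"crank_grip":.232}.get(t,0)
            print(t,r["score"],uv,ray(C,uv,z))
print(bot.get_obs()["clock"])
E
```

```text
top [[313.1114 401.7812]
 [105.3868 343.3678]]
press 0.95 [299.584 175.32 ] [0.6269 0.0518 0.    ]
press_channel 0.81 [299.328 172.2  ] [0.6332 0.0522 0.012 ]
mould 0.88 [288.896 202.48 ] [0.5423 0.0801 0.012 ]
mould 0.87 [380.608 210.68 ] [ 0.5227 -0.1844  0.012 ]
mould 0.73 [222.912 278.12 ] [0.3232 0.2586 0.012 ]
mould_handle 0.95 [280.384 227.48 ] [0.4637 0.0991 0.049 ]
mould_handle 0.78 [380.032 177.92 ] [ 0.6101 -0.1785  0.049 ]
mould_handle 0.56 [246.016 261.52 ] [0.3681 0.1901 0.049 ]
crank_grip 0.61 [282.368 140.12 ] [0.654  0.0854 0.232 ]
spindle 0.75 [296.896 175.48 ] [0.6263 0.0597 0.    ]
ramekin 0.79 [194.112 218.6  ] [0.4924 0.3544 0.    ]
ramekin 0.42 [437.376 219.88 ] [ 0.5006 -0.3497  0.    ]
sauce_jar 0.85 [427.52 163.4 ] [ 0.6696 -0.3262  0.    ]
tin 0.63 [437.376 217.6  ] [ 0.5073 -0.3499  0.    ]
tin 0.25 [297.216 174.2  ] [0.6302 0.0588 0.    ]
side [[140.7574 354.8141]
 [117.0057 159.8557]]
press 0.57 [343.104 228.52 ] [0.6319 0.0584 0.    ]
press_channel 0.85 [341.312 226.2  ] [0.6237 0.0581 0.012 ]
mould 0.85 [316.288 233.8  ] [0.5411 0.078  0.012 ]
mould 0.63 [220.032 240.2  ] [0.3177 0.2388 0.012 ]
mould 0.56 [379.776 283.88 ] [ 0.5093 -0.1927  0.012 ]
mould_handle 0.86 [404.288 259.6  ] [ 0.5894 -0.2006  0.049 ]
mould_handle 0.84 [286.08 231.08] [0.4518 0.1028 0.049 ]
mould_handle 0.8 [242.432 232.28 ] [0.3591 0.1799 0.049 ]
ramekin 0.74 [432.512 322.32 ] [ 0.5085 -0.3473  0.    ]
ramekin 0.58 [252.928 208.88 ] [0.4974 0.3441 0.    ]
sauce_jar 0.74 [458.688 282.88 ] [ 0.6681 -0.3145  0.    ]
tin 0.74 [433.024 322.32 ] [ 0.5093 -0.348   0.    ]
tin 0.67 [343.232 152.6  ] [1.0598 0.4909 0.    ]
1.25
```

```bash
python3 -m inch '[[-0.39,-0.25,-0.02,0,0],[-0.39,-0.25,-0.02,0,0],[-0.39,-0.25,-0.02,0,0],[-0.39,-0.25,-0.02,0,0],[-0.39,-0.25,-0.02,0,0],[-0.39,-0.25,-0.02,0,0],[-0.39,-0.25,-0.02,0,0],[-0.39,-0.25,-0.02,0,0],[-0.39,-0.25,-0.02,0,0],[-0.39,-0.25,-0.02,0,0]]'
python3 - <<'E'
from h import *
o=bot.get_obs();C=cam("wrist",o);im=bot.camera("wrist");cv2.imwrite("pics/w1.png",im[:,:,::-1]);print(o["clock"],o["eef_pos"],o["tool_rot"],o["joint_pos"],o["joint_vel"])
for t in("press","press_channel","mould","mould_handle","crank_grip","back_stop","spindle"):
        for r in bot.spot_point("wrist",t)[:3]:
            uv=np.array(r["point"])*[640,400];z={"press_channel":.012,"mould":.012,"mould_handle":.049,"crank_grip":.232}.get(t,0)
            print(t,r["score"],uv,ray(C,uv,z))
E
```

```text
clock: 2.5
eef_pos: [0.4505, 0.1061, 0.2512]
tool_rot: [0.169, 0.986, 0.0, -0.0]
ft_force: [0.2, 0.5, 0.3]
grip_width: 0.0854
2.5 [0.4505 0.1061 0.2512] [ 0.169   0.9856  0.0001 -0.0004] [ 0.2309  0.1592 -0.0453  1.3668  0.0004  0.5706] [ 0.022  -0.005  -0.0059 -0.0013 -0.0032 -0.0032]
press_channel 0.75 [323.2  286.12] [0.6224 0.0563 0.012 ]
mould 0.78 [320.704 237.32 ] [0.5438 0.0797 0.012 ]
mould 0.67 [507.328 138.   ] [0.4914 0.3503 0.012 ]
mould 0.65 [407.424  22.6  ] [0.3236 0.2604 0.012 ]
mould_handle 0.93 [365.504  84.8  ] [0.3705 0.1912 0.049 ]
mould_handle 0.61 [312.896 187.68 ] [0.4609 0.098  0.049 ]
```

View pics/w1.png

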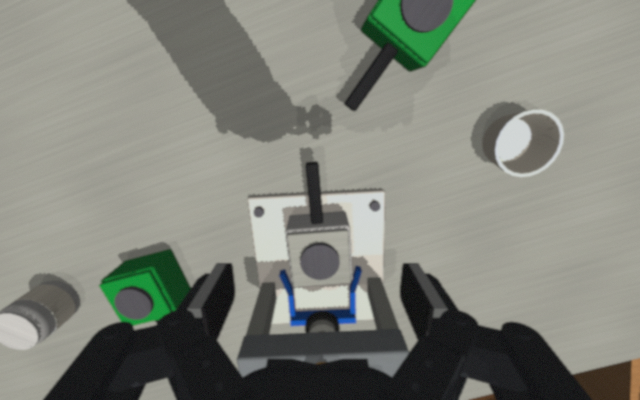

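```bash
python3 - <<'E'
import cv2
a=cv2.imread("pics/w1.png")[145:365,225:425];cv2.imwrite("pics/w1z.png",cv2.resize(a,None,fx=2.7,fy=2.7,interpolation=cv2.INTER_CUBIC))
a=cv2.imread("pics/top0.png")[120:250,240:350];cv2.imwrite("pics/t0z.png",cv2.resize(a,None,fx=4.5,fy=4.5,interpolation=cv2.INTER_CUBIC))
E
```

```text
(no output)
```

View pics/w1z.png

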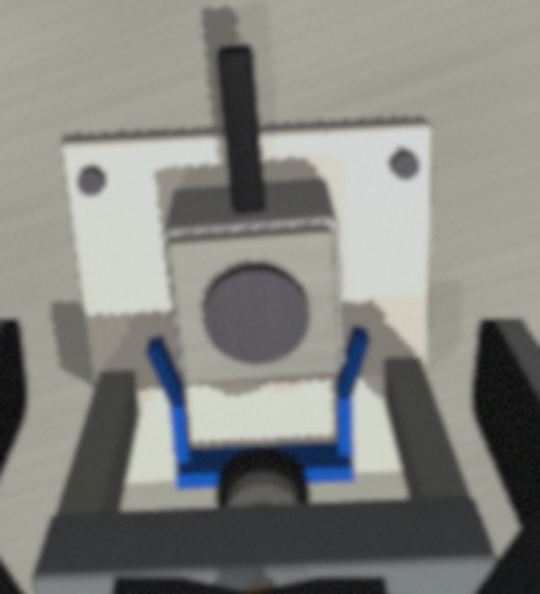

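View pics/t0z.png

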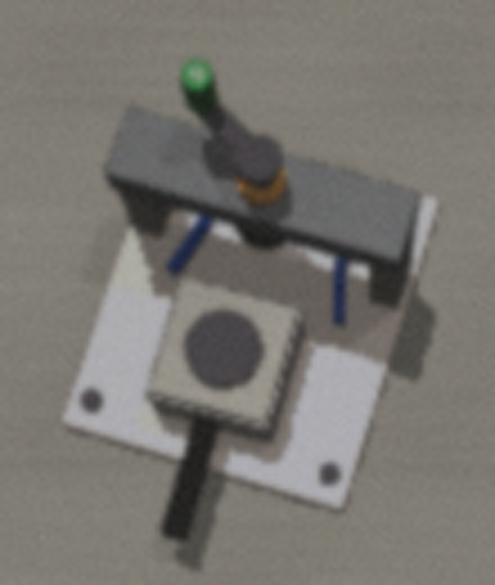

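```bash
cat > fit.py <<'E'
from h import *
from scipy.optimize import least_squares
import json
o=bot.get_obs();W=cam("wrist",o);T=cam("top")
pts=[(W,249.1,198,-150,-95,12),(W,384.3,191.7,-150,95,12),(W,243.5,336.5,-22,-90,125),(W,399.1,330.2,-22,90,125),(W,238.3,358.7,-22,-90,160),(W,408.3,349.8,-22,90,160),
(T,264,158.2,-22,90,160),(T,269.3,144,22,90,160),(T,332.9,162.2,22,-90,160),(T,330.7,177.3,-22,-90,160),(T,254.4,213.3,-150,95,12),(T,315.6,232.7,-150,-95,12),(T,337.1,164,65,-95,12)]
def res(x,sel=pts): return np.concatenate([(proj(c,P(x,[a,b,d]))[0]-[u,v]) for c,u,v,a,b,d in sel])
for s in(pts,pts[:6],pts[6:]):
    f=least_squares(res,[.63,.056,-.27],args=(s,),loss="soft_l1");print(f.x,f.fun.reshape(-1,2).tolist() if s is pts else "")
    if s is pts:x=f.x
hp=[ray(W,(312,163.5),.056),ray(W,(316.9,222),.056)];d=hp[1]-hp[0];print("handle",hp,np.linalg.norm(d),np.arctan2(d[1],d[0]))
hp=[ray(T,(240+176/4.5,120+537/4.5),.056),ray(T,(240+203/4.5,120+437/4.5),.056)];d=hp[1]-hp[0];print("handle top",hp,np.linalg.norm(d),np.arctan2(d[1],d[0]))
print("boss W",ray(W,(225+256/2.7,145+312/2.7),.082),"T",ray(T,(240+223/4.5,120+348/4.5),.082))
for q in(0,.5,1,1.5):
    g=ray(T,(284.4,136),.254-.00159*q);dd=g[:2]-x[:2];c,s=np.cos(x[2]),np.sin(x[2]);l=[c*dd[0]+s*dd[1],-s*dd[0]+c*dd[1]];print(q,g,l,np.hypot(*l),np.arctan2(l[0],l[1]))
E
python3 fit.py
```

```text
[ 0.6258  0.0507 -0.2869] [[-3.5890701475979085, 0.5298627789177601], [0.5023860478602842, -0.1035268028623193], [-1.558663439042732, -1.5351163882795618], [0.4421498171152507, -1.916371601338085], [-4.524998520521336, 1.6794055813865612], [0.3978393032475651, 3.4014998307831092], [-1.9737624342697586, -0.4415187777661629], [-1.880815697156038, -1.6399185159795877], [0.1764601918080757, -0.09911984100784821], [-2.6219365456676655, 0.48146354945600933], [-2.0401693769704536, -0.0014823812840631945], [-0.24251553089055733, 0.23231523766128248], [0.22933672542552586, -0.4409490049600606]]
[ 0.6261  0.0517 -0.2896] 
[ 0.6252  0.0471 -0.2827] 
handle [array([0.4317, 0.1077, 0.056 ]), array([0.5029, 0.0886, 0.056 ])] 0.07370531104207169 -0.2613535123622531
handle top [array([0.4298, 0.1009, 0.056 ]), array([0.4919, 0.0863, 0.056 ])] 0.0638107461305122 -0.23055349966790628
boss W [0.5412 0.0788 0.082 ] T [0.5426 0.0739 0.082 ]
0 [0.6568 0.0789 0.254 ] [np.float64(0.021776657679673718), np.float64(0.035802294623414)] 0.04190497727000256 0.5464618094396255
0.5 [0.6571 0.079  0.2532] [np.float64(0.022031579118686383), np.float64(0.035947417339493484)] 0.04216168037261625 0.5498388466022026
1 [0.6574 0.079  0.2524] [np.float64(0.022286500557698943), np.float64(0.03609254005557295)] 0.04241885848029686 0.5531749726586295
1.5 [0.6576 0.0791 0.2516] [np.float64(0.022541421996711608), np.float64(0.03623766277165246)] 0.042676503005586584 0.5564708536308465
```

```bash
python3 -m inch '[[-0.003,-0.003,0.06,-0.025,0],[-0.003,-0.003,0.12,-0.025,0],[-0.003,-0.003,0.16,-0.025,0],[-0.003,-0.003,0.16,-0.025,0],[-0.003,-0.003,0.16,-0.025,0]]'
python3 - <<'E'
from h import *
o=bot.get_obs();C=cam("wrist",o);im=bot.camera("wrist");cv2.imwrite("pics/w2.png",im[:,:,::-1]);print(o["clock"],o["eef_pos"],o["tool_rot"])
for t in("mould","mould_handle"):
        for r in bot.spot_point("wrist",t)[:3]:
            uv=np.array(r["point"])*[640,400];z={"mould":.012,"mould_handle":.049}[t]
            print(t,r["score"],uv,ray(C,uv,z))
E
```

```text
clock: 3.52
eef_pos: [0.4541, 0.1023, 0.0928]
tool_rot: [0.143, 0.99, 0.0, 0.001]
ft_force: [-0.4, -0.5, -0.4]
grip_width: 0.0856
3.525 [0.4541 0.1023 0.0928] [0.1431 0.9897 0.0004 0.0011]
mould 0.82 [ 71.232 345.68 ] [ 0.5179 -0.1629  0.012 ]
mould 0.57 [316.608 307.28 ] [0.5425 0.0766 0.012 ]
mould_handle 0.9 [315.2  238.72] [0.4583 0.1005 0.049 ]
mould_handle 0.58 [422.4   61.88] [0.3686 0.1912 0.049 ]
```

View pics/w2.png

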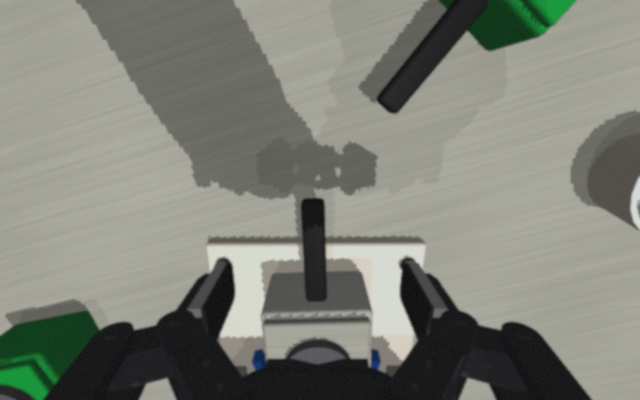

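```bash
python3 - <<'E'
from h import *
o=bot.get_obs();C=cam("wrist",o)
a=ray(C,(207.5,239),.012);b=ray(C,(425,241),.012);d=b-a;m=(a+b)/2;n=np.array([d[1],-d[0]])/np.hypot(*d[:2])
print(a,b,np.linalg.norm(d),"yaw",np.arctan2(n[1],n[0]),"origin",m[:2]+.15*n)
E
python3 -m inch '[[0,0,0.04,0,0],[0,0,0.062,0,0],[0,0,0.062,0,0],[0,0,0.062,0,0.5],[0,0,0.062,0,1],[0,0,0.062,0,1],[0,0,0.062,0,1],[0,0,0.062,0,1],[0,0,0.062,0,1],[0,0,0.062,0,1]]'
python3 - <<'E'
from h import *
o=bot.get_obs();print(o)
E
```

```text
[0.4511 0.0085 0.012 ] [0.5051 0.1834 0.012 ] 0.18307958003552854 yaw -0.29897492170350404 origin [0.6215 0.0518]
clock: 4.92
eef_pos: [0.4533, 0.1022, 0.0299]
tool_rot: [0.143, 0.99, 0.0, 0.001]
ft_force: [-1.5, -0.2, 5.7]
grip_width: 0.0149
{'clock': 4.925, 'joint_pos': array([ 0.2215,  0.3674, -0.4009,  0.8013,  0.0003,  0.5087]), 'joint_vel': array([ 0.0006, -0.0007, -0.0009, -0.0005,  0.0014, -0.0002]), 'tau': array([ -0.3922, -34.4692,  17.9525,  -0.3827,  -0.1763,   0.0602]), 'eef_pos': array([0.4533, 0.1022, 0.0299]), 'tool_rot': array([0.1431, 0.9897, 0.0003, 0.0005]), 'ft_force': array([-1.4838, -0.1802,  5.7261]), 'ft_torque': array([0.0586, 0.2328, 0.0018]), 'grip_width': 0.014943404323523621}
```

```bash
python3 -m inch '[[-0.01,0,0,0,1],[-0.02,0,0,0,1],[-0.03,0,0,0,1],[-0.04,0,0,0,1],[-0.05,0,0,0,1],[-0.05,0,0,0,1]]'
python3 - <<'E'
from h import *
o=bot.get_obs();C=cam("wrist",o);im=bot.camera("wrist");cv2.imwrite("pics/w3.png",im[:,:,::-1]);print(o["ft_force"],o["ft_torque"],o["eef_pos"],o["tool_rot"],o["grip_width"])
E
```

```text
clock: 5.68
eef_pos: [0.5015, 0.0878, 0.0299]
tool_rot: [0.143, 0.99, 0.0, 0.0]
ft_force: [-0.8, 0.2, 6.0]
grip_width: 0.015
[-0.7512  0.2363  6.0119] [0.0413 0.1635 0.0523] [0.5015 0.0878 0.0299] [0.1433 0.9897 0.0003 0.0004] 0.014971971644902727
```

View pics/w3.png

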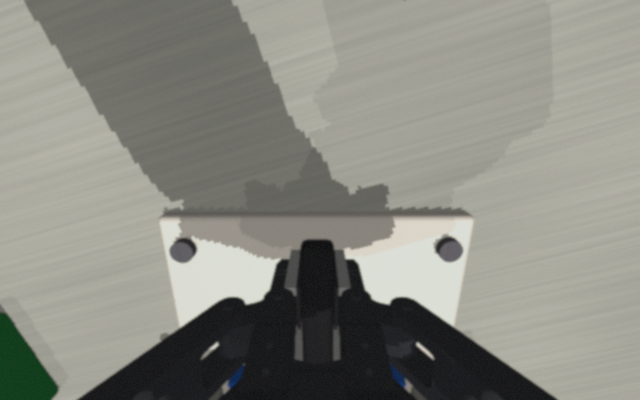

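```bash
python3 - <<'E'
from h import *
o=bot.get_obs();C=cam("wrist",o)
a=ray(C,(161,215.5),.012);b=ray(C,(472.5,215.5),.012);d=b-a;m=(a+b)/2;n=np.array([d[1],-d[0]])/np.hypot(*d[:2])
O=m[:2]+.15*n;e=o["eef_pos"][:2]-O
print(np.linalg.norm(d),"yaw",np.arctan2(n[1],n[0]),"origin",O,"tcp in press",e@n,e@[-n[1],n[0]])
E
python3 -m inch '[[-0.008,0,0,0,1],[-0.016,0,0,0,1],[-0.022,0,0,0,1],[-0.026,0,0,0,1],[-0.026,0,0,0,1]]'
```

```text
0.18182429124301036 yaw -0.2881416436674425 origin [0.6234 0.0522] tcp in press -0.1269889697145533 -0.0005650482010356432
clock: 6.35
eef_pos: [0.5251, 0.0807, 0.03]
tool_rot: [0.143, 0.99, 0.0, -0.001]
ft_force: [-4.6, 1.0, 8.7]
grip_width: 0.015
```

```bash
for i in 1; do python3 -m inch '[[-0.0015,0,0,0,1],[-0.003,0,0,0,1],[-0.0045,0,0,0,1],[-0.006,0,0,0,1],[-0.006,0,0,0,1]]'; done
```

```text
clock: 6.98
eef_pos: [0.5302, 0.0792, 0.03]
tool_rot: [0.143, 0.99, 0.0, -0.001]
ft_force: [-6.2, 2.4, 7.9]
grip_width: 0.0148
```

```bash
python3 -m inch '[[-0.0013,0,0,0,1],[-0.0026,0,0,0,1],[-0.004,0,0,0,1],[-0.004,0,0,0,1]]'
```

```text
clock: 7.48
eef_pos: [0.5341, 0.0781, 0.0299]
tool_rot: [0.143, 0.99, 0.0, -0.001]
ft_force: [-4.5, 1.5, 8.9]
grip_width: 0.0148
```

```bash
python3 - <<'E'
from h import *
o=bot.get_obs();print(o["ft_force"],o["eef_pos"])
for n in("side","top","wrist"):
    im=bot.camera(n);cv2.imwrite(f"pics/{n}4.png",im[:,:,::-1])
a=cv2.imread("pics/side4.png")[130:270,260:400];cv2.imwrite("pics/s4z.png",cv2.resize(a,None,fx=4.2,fy=4.2,interpolation=cv2.INTER_CUBIC))
E
```

```text
[-4.4881  1.5264  8.8641] [0.5341 0.0781 0.0299]
```

View pics/s4z.png

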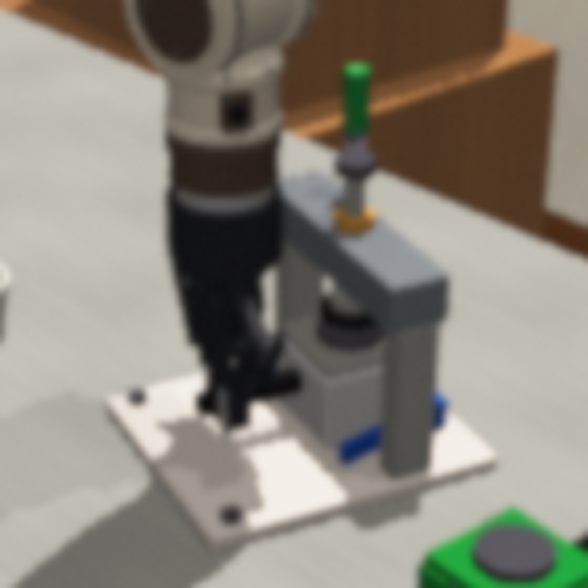

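```bash
python3 -m inch '[[-0.001,0,0,0,1],[-0.002,0,0,0,1],[-0.003,0,0,0,1],[-0.003,0,0,0,1]]'; python3 -m inch '[[-0.001,0,0,0,1],[-0.002,0,0,0,1],[-0.002,0,0,0,1]]'
```

```text
clock: 8.12
eef_pos: [0.5343, 0.078, 0.03]
tool_rot: [0.143, 0.99, 0.001, -0.004]
ft_force: [-11.5, 3.9, 15.1]
grip_width: 0.0148
clock: 8.5
eef_pos: [0.5343, 0.078, 0.0299]
tool_rot: [0.142, 0.99, 0.001, -0.005]
ft_force: [-15.2, 5.2, 19.4]
grip_width: 0.015
```

```bash
python3 -m inch '[[0.003,0,0,0,1],[0.003,0,0,0,1]]'; python3 -m inch '[[0,0,0,0,0.5],[0,0,0,0,0],[0,0,0,0,0],[0,0,0,0,0],[0,0,0,0,0]]'
```

```text
clock: 8.75
eef_pos: [0.5344, 0.078, 0.0299]
tool_rot: [0.143, 0.99, 0.001, -0.002]
ft_force: [-8.1, 2.8, 12.5]
grip_width: 0.0145
clock: 9.38
eef_pos: [0.5372, 0.0768, 0.0291]
tool_rot: [0.143, 0.99, -0.0, -0.0]
ft_force: [-1.2, 0.4, -0.0]
grip_width: 0.085
```

```bash
python3 - <<'E'
from h import *
o=bot.get_obs();print(o["ft_force"],o["eef_pos"],o["grip_width"])
for n in("side","top","wrist"):
    im=bot.camera(n);cv2.imwrite(f"pics/{n}5.png",im[:,:,::-1])
a=cv2.imread("pics/side5.png")[130:270,260:400];cv2.imwrite("pics/s5z.png",cv2.resize(a,None,fx=4.2,fy=4.2,interpolation=cv2.INTER_CUBIC))
E
```

```text
[-1.2178  0.4221 -0.021 ] [0.5372 0.0768 0.0291] 0.08503499128502459
```

View pics/s5z.png

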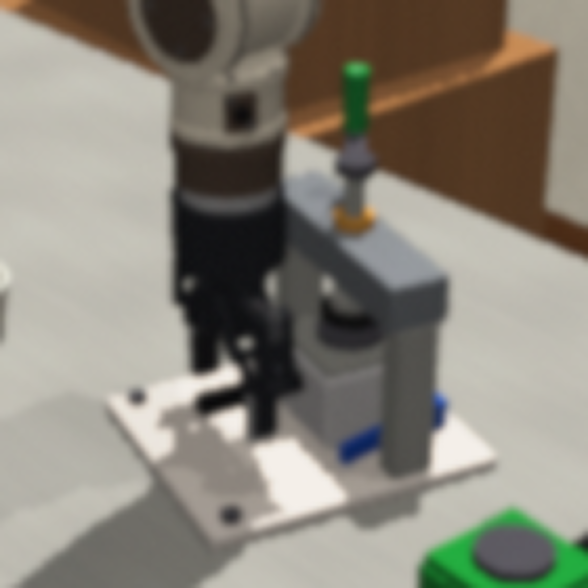

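View pics/wrist5.png

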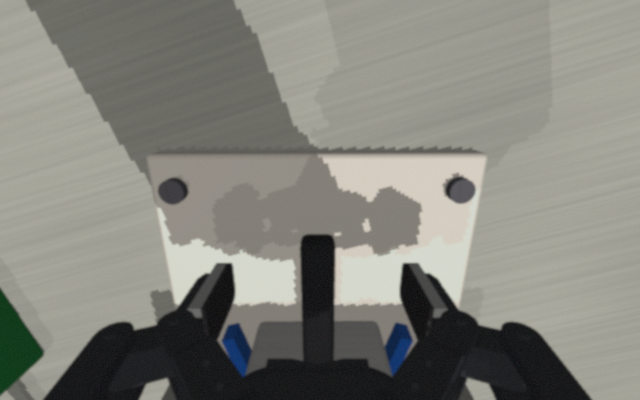

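```bash
python3 - <<'E'
from h import *
o=bot.get_obs();C=cam("wrist",o)
a=ray(C,(149.5,155.5),.012);b=ray(C,(486.5,155.5),.012);d=b-a;m=(a+b)/2;n=np.array([d[1],-d[0]])/np.hypot(*d[:2])
for u in((317.5,234.5),(317.5,236)):
  h=ray(C,u,.056);e=h-m;print(np.linalg.norm(d),"yaw",np.arctan2(n[1],n[0]),"origin",m[:2]+.15*n,"handle end from plate edge",e[:2]@n,e[:2]@[-n[1],n[0]])
E
cat >/dev/null; python3 - <<'E'
import cv2
a=cv2.imread("pics/wrist5.png")[140:380,140:500];cv2.imwrite("pics/w5z.png",cv2.resize(a,None,fx=2.2,fy=2.2,interpolation=cv2.INTER_CUBIC))
E
```

```text
0.18272777558171296 yaw -0.28752818500967536 origin [0.6257 0.0521] handle end from plate edge 0.02646912569658779 -0.00043108575348742355
0.18272777558171296 yaw -0.28752818500967536 origin [0.6257 0.0521] handle end from plate edge 0.027178487122064547 -0.0004305520059933983
```

View pics/w5z.png

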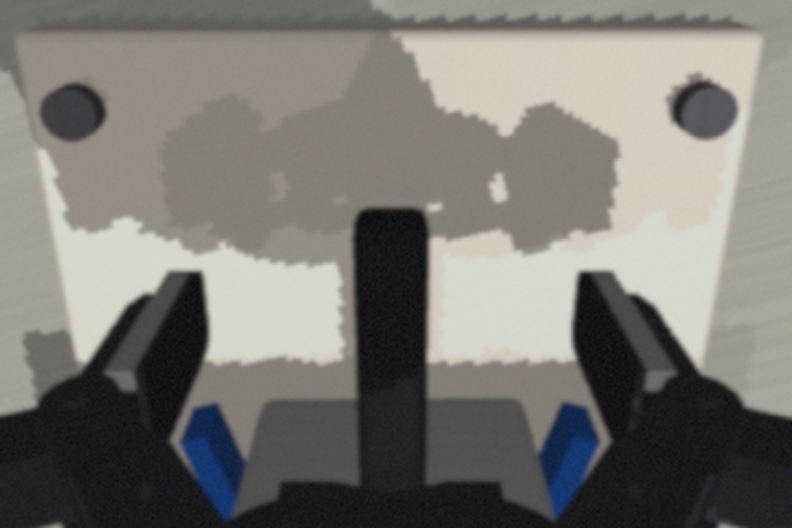

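```bash
python3 - <<'E'
from h import *
o=bot.get_obs();C=cam("wrist",o)
x=[.6257,.0521,-.2875]
for p in [(-150,-95,12),(-150,95,12),(-36,-47.5,26),(-36,47.5,26),(-36,47.5,12),(-40,-40,12),(-40,40,12),(-118,0,42),(-118,0,56)]:
  a=proj(C,P(x,p))[0];print(p,a,(a-140)*2.2)
S=cam("side")
for p in [(-40,-40,12),(-40,-40,72),(40,-40,72),(0,0,82),(-118,0,49),(40,-50,22)]:
  a=proj(S,P(x,p))[0];print(p,a,(a-[260,130])*4.2, (proj(S,P(x,np.add(p,[-5,0,0])))[0]-[260,130])*4.2)
E
```

```text
(-150, -95, 12) [142.8745 155.5167] [ 6.3239 34.1367]
(-150, 95, 12) [493.2817 155.5068] [777.2197  34.1149]
(-36, -47.5, 26) [241.9962 341.7052] [224.3917 443.7514]
(-36, 47.5, 26) [394.0251 341.5926] [558.8552 443.5038]
(-36, 47.5, 12) [388.8095 325.483 ] [547.3809 408.0625]
(-40, -40, 12) [257.8347 320.7107] [259.2363 397.5636]
(-40, 40, 12) [378.0315 320.6314] [523.6693 397.3891]
(-118, 0, 42) [318.4061 232.5966] [392.4935 203.7125]
(-118, 0, 56) [318.5879 246.0632] [392.8935 233.339 ]
(-40, -40, 12) [337.5026 236.7403] [325.5109 448.3092] [319.0353 450.1085]
(-40, -40, 72) [337.7825 218.9699] [326.6866 373.6738] [320.043  375.3948]
(40, -40, 72) [362.3883 212.5958] [430.0308 346.9024] [423.7304 348.5345]
(0, 0, 82) [343.668  206.4513] [351.4057 321.0955] [345.0372 322.6703]
(-118, 0, 49) [306.8115 225.6012] [196.6081 401.5252] [189.8235 403.2731]
(40, -50, 22) [363.3844 228.8737] [434.2145 415.2694] [428.0114 416.9884]
```

```bash
python3 -m inch '[[0,0,-0.05,0,0],[0,0,-0.11,0,0],[0,0,-0.17,0,0],[0,0,-0.23,0,0],[0,0,-0.27,0,0],[-0.04,0.015,-0.27,0,0],[-0.065,0.03,-0.27,0,0],[-0.065,0.03,-0.27,0,0],[-0.065,0.03,-0.27,0,0]]'
python3 - <<'E'
from h import *
o=bot.get_obs();C=cam("wrist",o);im=bot.camera("wrist");cv2.imwrite("pics/w6.png",im[:,:,::-1]);print(o["clock"],o["eef_pos"],o["tool_rot"])
for r in bot.spot_point("wrist","crank_grip")[:3]:
    uv=np.array(r["point"])*[640,400];print(r["score"],uv,ray(C,uv,.233))
for r in bot.masks_of("wrist","crank_grip")[:3]:
    print(r["score"],np.array(r["extent"])*[640,400,640,400])
E
```

```text
clock: 10.65
eef_pos: [0.6074, 0.0872, 0.2989]
tool_rot: [0.143, 0.99, -0.0, -0.001]
ft_force: [0.5, -0.1, -0.2]
grip_width: 0.0856
10.65 [0.6074 0.0872 0.2989] [ 0.1432  0.9897 -0.0002 -0.0007]
0.64 [329.408 276.12 ] [0.6573 0.0837 0.233 ]
0.76 [319.616 252.8    23.104  45.88 ]
0.52 [ 41.792 251.6    78.208  60.52 ]
```

View pics/w6.png

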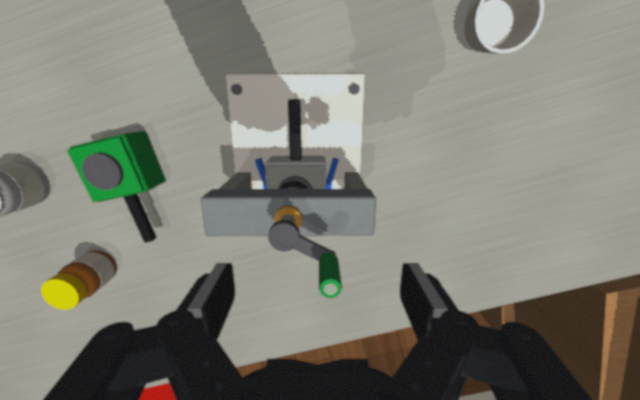

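```bash
python3 - <<'E'
from h import *
o=bot.get_obs();C=cam("wrist",o)
for z in(.249,.253):
  g=ray(C,(330,289),z);d=g-o["eef_pos"];Rt=R.from_quat(o["tool_rot"]).as_matrix();print(z,g,"tool",Rt.T@d)
for z in(.200,.207,.213):
  g=ray(C,(284.5,232),z);d=g-o["eef_pos"];print("hub",z,g,"tool",Rt.T@d)
# beam top/front corners, plate front corners
x0=[.6257,.0521,-.2875]
for p in [(-150,-95,12),(-150,95,12),(-22,-90,160),(-22,90,160),(22,-90,160),(22,90,160),(23.5,38.4,253)]:print(p,proj(C,P(x0,p))[0])
E
```

```text
0.249 [0.6591 0.083  0.249 ] tool [-0.0508  0.0107  0.0509]
0.253 [0.6563 0.0836 0.253 ] tool [-0.048   0.0105  0.0469]
hub 0.2 [0.6231 0.0526 0.2   ] tool [-0.025  -0.0286  0.0999]
hub 0.207 [0.6203 0.0543 0.207 ] tool [-0.0218 -0.0277  0.0929]
hub 0.213 [0.6179 0.0558 0.213 ] tool [-0.019  -0.027   0.0869]
(-150, -95, 12) [224.4372  73.2628]
(-150, 95, 12) [365.9076  73.3026]
(-22, -90, 160) [198.9043 197.9003]
(-22, 90, 160) [377.2874 197.8624]
(22, -90, 160) [204.4069 237.4741]
(22, 90, 160) [374.4705 237.4113]
(23.5, 38.4, 253) [329.3169 292.4611]
```

```bash
python3 -m inch '[[-0.049,0.0105,0,0,0],[-0.049,0.0105,0.02,0,0],[-0.049,0.0105,0.06,0,0],[-0.049,0.0105,0.079,0,0],[-0.049,0.0105,0.079,0,0],[-0.049,0.0105,0.079,0,0]]'
python3 - <<'E'
from h import *
o=bot.get_obs();im=bot.camera("wrist");cv2.imwrite("pics/w7.png",im[:,:,::-1]);print(o["clock"],o["eef_pos"],o["ft_force"])
E
```

```text
clock: 11.55
eef_pos: [0.6583, 0.0835, 0.2221]
tool_rot: [0.143, 0.99, 0.0, 0.001]
ft_force: [-0.2, 0.4, 0.2]
grip_width: 0.085
11.55 [0.6583 0.0835 0.2221] [-0.1753  0.3726  0.1806]
```

View pics/w7.png

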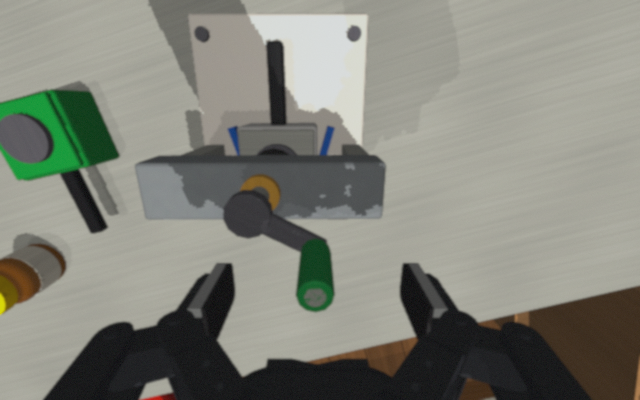

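```bash
python3 - <<'E'
from h import *
o=bot.get_obs();C=cam("wrist",o);Rt=R.from_quat(o["tool_rot"]).as_matrix()
g=ray(C,(316,296),.2525);print(g,Rt.T@(g-o["eef_pos"]))
g=ray(C,(315,246),.209);print(g,Rt.T@(g-o["eef_pos"]))
E
python3 -m inch '[[0.001,0,0.004,0,0],[0.001,0,0.004,0,0.5],[0.001,0,0.004,0,1],[0.001,0,0.004,0,1],[0.001,0,0.004,0,1],[0.001,0,0.004,0,1],[0.001,0,0.004,0,1]]'
```

```text
[0.6559 0.0844 0.2525] [ 0.0028  0.0001 -0.0301]
[0.6532 0.0846 0.209 ] [ 0.0055 -0.0006  0.0134]
clock: 12.48
eef_pos: [0.657, 0.083, 0.2165]
tool_rot: [0.143, 0.99, -0.001, 0.0]
ft_force: [-1.1, -3.7, 2.5]
grip_width: 0.0164
```

```bash
cat > circ.py <<'E'
import sys,numpy as np
def t(q0,qs):
    for q in qs:
        z=lambda a:1.59*min(a,5.65)
        print("[%.4f,%.4f,%.4f,0,1]"%(-.045*(np.sin(q)-np.sin(q0)),.045*(np.cos(q)-np.cos(q0)),(z(q)-z(q0))/1000),end=",")
    print()
q0,q1,n=float(sys.argv[1]),float(sys.argv[2]),int(sys.argv[3]);t(q0,np.linspace(q0,q1,n+1)[1:])
E
python3 circ.py .47 1.97 6;python3 circ.py 1.97 3.47 6
```

```text
[-0.0093,-0.0063,0.0004,0,1],[-0.0167,-0.0147,0.0008,0,1],[-0.0219,-0.0247,0.0012,0,1],[-0.0244,-0.0356,0.0016,0,1],[-0.0241,-0.0468,0.0020,0,1],[-0.0211,-0.0576,0.0024,0,1],
[0.0056,-0.0097,0.0004,0,1],[0.0135,-0.0177,0.0008,0,1],[0.0230,-0.0236,0.0012,0,1],[0.0338,-0.0268,0.0016,0,1],[0.0450,-0.0274,0.0020,0,1],[0.0560,-0.0251,0.0024,0,1],
```

```bash
python3 -m inch '[[-0.0093,-0.0063,0.0004,0,1],[-0.0167,-0.0147,0.0008,0,1],[-0.0219,-0.0247,0.0012,0,1],[-0.0244,-0.0356,0.0016,0,1],[-0.0241,-0.0468,0.002,0,1],[-0.0211,-0.0576,0.0024,0,1],[-0.0211,-0.0576,0.0024,0,1]]'
```

```text
clock: 13.35
eef_pos: [0.6619, 0.0247, 0.2144]
tool_rot: [0.143, 0.99, 0.002, 0.001]
ft_force: [1.3, 4.7, 1.7]
grip_width: 0.0165
```

```bash
python3 -m inch '[[0.0056,-0.0097,0.0004,0,1],[0.0135,-0.0177,0.0008,0,1],[0.0230,-0.0236,0.0012,0,1],[0.0338,-0.0268,0.0016,0,1],[0.0450,-0.0274,0.0020,0,1],[0.0560,-0.0251,0.0024,0,1],[0.0560,-0.0251,0.0024,0,1]]'
python3 circ.py 3.47 5.07 6
python3 - <<'E'
from h import *
o=bot.get_obs();C=cam("wrist",o);im=bot.camera("wrist");cv2.imwrite("pics/w8.png",im[:,:,::-1]);print(o["clock"],o["eef_pos"],o["ft_force"])
E
```

```text
clock: 14.22
eef_pos: [0.6013, 0.0129, 0.2119]
tool_rot: [0.144, 0.99, -0.001, 0.002]
ft_force: [2.3, -4.2, 1.6]
grip_width: 0.017
[0.0107,0.0053,0.0004,0,1],[0.0196,0.0133,0.0008,0,1],[0.0262,0.0233,0.0013,0,1],[0.0298,0.0347,0.0017,0,1],[0.0303,0.0467,0.0021,0,1],[0.0276,0.0583,0.0025,0,1],
14.225 [0.6013 0.0129 0.2119] [ 2.3312 -4.2382  1.6282]
```

View pics/w8.png

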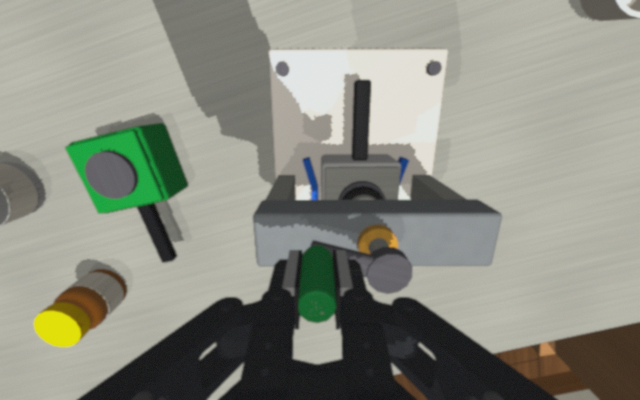

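```bash
python3 -m inch '[[0.0107,0.0053,0.0004,0,1],[0.0196,0.0133,0.0008,0,1],[0.0262,0.0233,0.0013,0,1],[0.0298,0.0347,0.0017,0,1],[0.0303,0.0467,0.0021,0,1],[0.0276,0.0583,0.0025,0,1],[0.0276,0.0583,0.0025,0,1]]'
python3 circ.py 5.07 6.57 6;python3 circ.py 6.57 7.57 4
```

```text
clock: 15.15
eef_pos: [0.5893, 0.078, 0.2092]
tool_rot: [0.143, 0.99, -0.001, -0.001]
ft_force: [-4.2, -2.7, 3.9]
grip_width: 0.0166
[-0.0052,0.0099,0.0004,0,1],[-0.0127,0.0183,0.0008,0,1],[-0.0220,0.0245,0.0009,0,1],[-0.0326,0.0282,0.0009,0,1],[-0.0438,0.0292,0.0009,0,1],[-0.0549,0.0274,0.0009,0,1],
[-0.0103,-0.0045,0.0000,0,1],[-0.0191,-0.0114,0.0000,0,1],[-0.0260,-0.0203,0.0000,0,1],[-0.0305,-0.0306,0.0000,0,1],
```

```bash
python3 -m inch '[[-0.0052,0.0099,0.0004,0,1],[-0.0127,0.0183,0.0008,0,1],[-0.0220,0.0245,0.0009,0,1],[-0.0326,0.0282,0.0009,0,1],[-0.0438,0.0292,0.0009,0,1],[-0.0549,0.0274,0.0009,0,1],[-0.0549,0.0274,0.0009,0,1]]'
python3 - <<'E'
from h import *
o=bot.get_obs();C=cam("wrist",o);im=bot.camera("wrist");cv2.imwrite("pics/w9.png",im[:,:,::-1]);print(o["clock"],o["eef_pos"],o["ft_force"])
x0=[.6257,.0521,-.2875]
for p in [(-22,90,160),(22,90,160),(0,104,144),(-14,104,152),(14,104,152)]:print(p,proj(C,P(x0,p))[0])
for r in bot.masks_of("wrist","tab")[:3]:print(r["score"],np.array(r["extent"])*[640,400,640,400])
E
```

```text
clock: 16.02
eef_pos: [0.6494, 0.0891, 0.2083]
tool_rot: [0.143, 0.99, 0.0, -0.002]
ft_force: [-4.8, -0.7, 5.4]
grip_width: 0.0168
16.025 [0.6494 0.0891 0.2083] [-4.7827 -0.7042  5.4162]
(-22, 90, 160) [387.3745 183.4741]
(22, 90, 160) [382.5671 242.7741]
(0, 104, 144) [398.9133 206.5127]
(-14, 104, 152) [403.746  191.5466]
(14, 104, 152) [400.0657 228.0689]
```

View pics/w9.png

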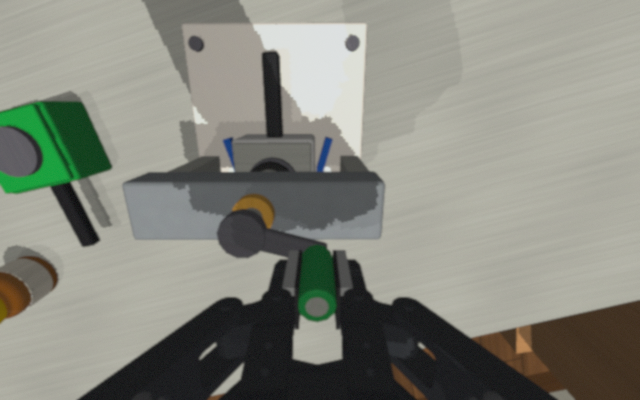

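```bash
python3 -m inch '[[-0.0103,-0.0045,0,0,1],[-0.0191,-0.0114,0,0,1],[-0.0260,-0.0203,0,0,1],[-0.0305,-0.0306,0,0,1],[-0.0305,-0.0306,0,0,1]]'
cat > look.py <<'E'
import sys
from h import *
o=bot.get_obs();C=cam("wrist",o);im=bot.camera("wrist");n=sys.argv[1];cv2.imwrite(f"pics/{n}.png",im[:,:,::-1]);print(o["clock"],o["eef_pos"],o["ft_force"],o["ft_torque"],o["grip_width"])
x0=[.6257,.0521,-.2875];c,s=np.cos(x0[2]),np.sin(x0[2]);d=o["eef_pos"][:2]-x0[:2];l=[c*d[0]+s*d[1],-s*d[0]+c*d[1]];print("press",l,np.hypot(*l),"q",np.arctan2(*l),np.arctan2(*l)%(2*np.pi)+2*np.pi)
a=proj(C,P(x0,[(0,90,160),(0,104,144)]));print(a)
u,v=a[1].astype(int);u0=max(u-60,0);v0=max(v-45,0);z=im[v0:v+75,u0:u+60];cv2.imwrite(f"pics/{n}z.png",cv2.resize(z[:,:,::-1],None,fx=4,fy=4,interpolation=cv2.INTER_CUBIC))
hsv=cv2.cvtColor(im,cv2.COLOR_RGB2HSV);w=hsv[max(v-40,0):v+40,max(u-40,0):u+45];print("red",((w[...,1]>130)&((w[...,0]<8)|(w[...,0]>172))).sum(),"yellow",((w[...,1]>130)&(w[...,0]>20)&(w[...,0]<35)).sum())
E
python3 look.py w10; python3 circ.py 7.57 8.17 3;python3 circ.py 8.17 8.77 3
```

```text
clock: 16.75
eef_pos: [0.6704, 0.0532, 0.2084]
tool_rot: [0.142, 0.99, 0.002, -0.001]
ft_force: [-4.0, 3.4, 4.1]
grip_width: 0.0166
16.75 [0.6704 0.0532 0.2084] [-3.9816  3.3842  4.0564] [0.7709 0.7689 0.0048] 0.016606535514730632
press [np.float64(0.042524030545403525), np.float64(0.01368725553340001)] 0.044672521060076756 q 1.2593970287764096 7.542582335955996
[[431.058  171.4007]
 [442.2436 166.5047]]
red 0 yellow 0
[-0.0016,-0.0088,0.0000,0,1],[-0.0015,-0.0178,0.0000,0,1],[0.0004,-0.0266,0.0000,0,1],
[0.0036,-0.0082,0.0000,0,1],[0.0088,-0.0156,0.0000,0,1],[0.0154,-0.0217,0.0000,0,1],
```

View pics/w10z.png

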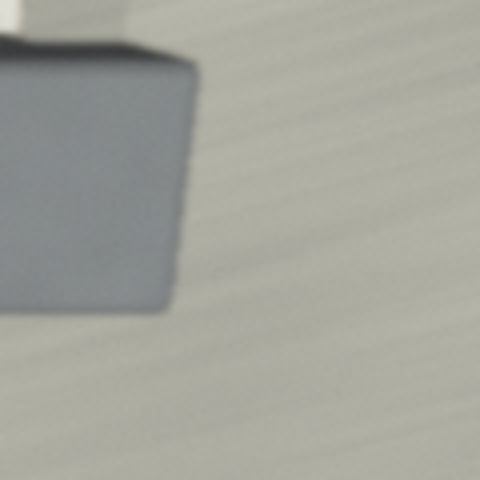

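View pics/w10.png

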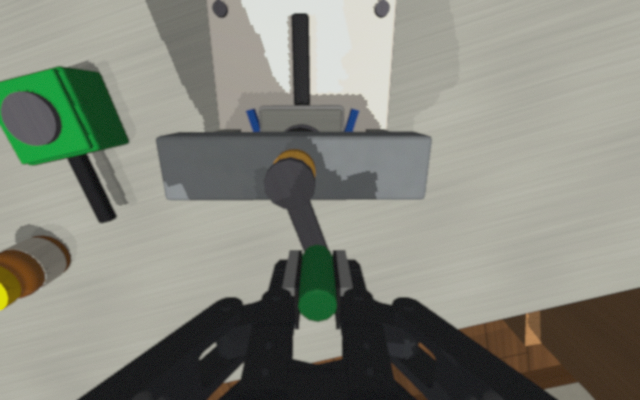

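```bash
python3 -m inch '[[-0.0016,-0.0088,0,0,1],[-0.0015,-0.0178,0,0,1],[0.0004,-0.0266,0,0,1],[0.0004,-0.0266,0,0,1]]'; python3 look.py w11
```

```text
clock: 17.3
eef_pos: [0.6643, 0.0283, 0.2084]
tool_rot: [0.142, 0.99, 0.003, 0.001]
ft_force: [1.7, 5.4, 0.4]
grip_width: 0.0163
17.3 [0.6643 0.0283 0.2084] [1.6713 5.4295 0.3839] [ 1.0252 -0.2109  0.0283] 0.01628701985835073
press [np.float64(0.043727742469072045), np.float64(-0.011874953566976989)] 0.04531147739435723 q 1.835966870956769 8.119152178136355
[[469.7464 169.414 ]
 [478.0797 164.5747]]
red 0 yellow 0
```

View pics/w11z.png

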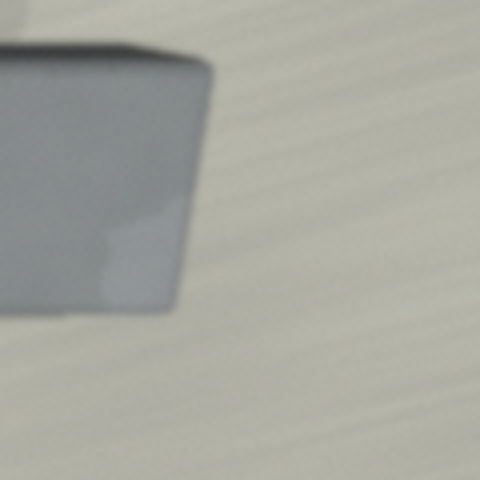

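```bash
python3 -m inch '[[0.0036,-0.0082,0,0,1],[0.0088,-0.0156,0,0,1],[0.0154,-0.0217,0,0,1],[0.0154,-0.0217,0,0,1]]'; python3 look.py w12;python3 circ.py 8.77 9.37 3;python3 circ.py 9.37 9.97 3;python3 circ.py 9.97 10.57 3;python3 circ.py 10.57 11.17 3
```

```text
clock: 17.85
eef_pos: [0.6447, 0.0104, 0.2085]
tool_rot: [0.143, 0.99, 0.002, 0.002]
ft_force: [5.4, 2.5, -0.1]
grip_width: 0.0165
17.85 [0.6447 0.0104 0.2085] [ 5.4398  2.5445 -0.0646] [ 0.3971 -1.0294  0.0017] 0.016544726546895518
press [np.float64(0.03008258516338811), np.float64(-0.03463940869959333)] 0.045878650428821034 q 2.4264846057840104 8.709669912963596
[[500.1341 188.9297]
 [506.2113 182.7054]]
red 0 yellow 0
[0.0076,-0.0047,0.0000,0,1],[0.0161,-0.0079,0.0000,0,1],[0.0249,-0.0092,0.0000,0,1],
[0.0090,0.0004,0.0000,0,1],[0.0177,0.0026,0.0000,0,1],[0.0258,0.0065,0.0000,0,1],
[0.0072,0.0054,0.0000,0,1],[0.0131,0.0121,0.0000,0,1],[0.0176,0.0199,0.0000,0,1],
[0.0029,0.0085,0.0000,0,1],[0.0040,0.0174,0.0000,0,1],[0.0033,0.0264,0.0000,0,1],
```

View pics/w12z.png

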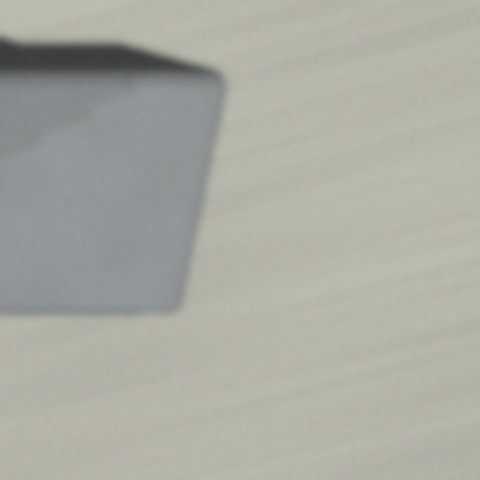

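```bash
python3 -m inch '[[0.0076,-0.0047,0,0,1],[0.0161,-0.0079,0,0,1],[0.0249,-0.0092,0,0,1],[0.0249,-0.0092,0,0,1]]'; python3 look.py w13
```

```text
clock: 18.4
eef_pos: [0.6183, 0.0065, 0.2084]
tool_rot: [0.143, 0.99, -0.0, 0.003]
ft_force: [5.7, -3.3, -2.5]
grip_width: 0.0168
18.4 [0.6183 0.0065 0.2084] [ 5.7067 -3.2848 -2.4577] [-0.4947 -1.0305 -0.0088] 0.01675693741282337
press [np.float64(0.005851042431776938), np.float64(-0.04578780413004068)] 0.046160131115383814 q 3.014495422752521 9.297680729932107
[[509.5008 221.9624]
 [514.8601 213.6555]]
red 0 yellow 0
```

View pics/w13z.png

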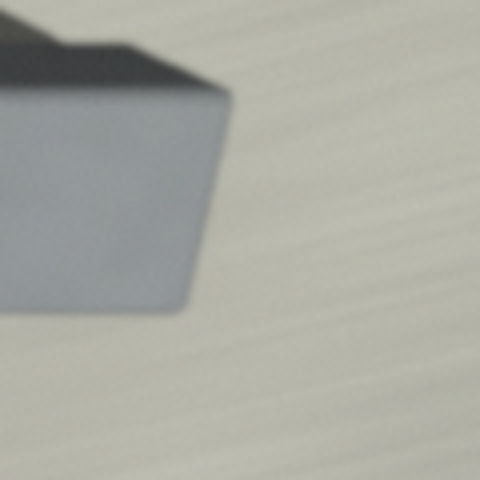

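```bash
python3 -m inch '[[0.009,0.0004,0,0,1],[0.0177,0.0026,0,0,1],[0.0258,0.0065,0,0,1],[0.0258,0.0065,0,0,1]]'; python3 look.py w14
```

```text
clock: 18.95
eef_pos: [0.5942, 0.0186, 0.2084]
tool_rot: [0.144, 0.99, -0.002, 0.002]
ft_force: [2.5, -7.1, 1.1]
grip_width: 0.0166
18.95 [0.5942 0.0186 0.2084] [ 2.5428 -7.1236  1.108 ] [-1.2947 -0.3653 -0.0479] 0.016577524622711264
press [np.float64(-0.020719020285082962), np.float64(-0.041110804061549704)] 0.04603668115927571 q -2.6747661694314613 9.891604444927712
[[495.9076 255.7748]
 [502.0853 245.5823]]
red 0 yellow 0
```

View pics/w14z.png

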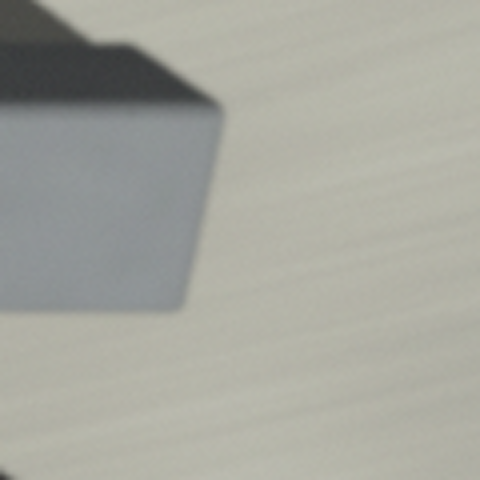

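```bash
python3 -m inch '[[0.0072,0.0054,0,0,1],[0.0131,0.0121,0,0,1],[0.0176,0.0199,0,0,1],[0.0176,0.0199,0,0,1]]'; python3 look.py w15
```

```text
clock: 19.5
eef_pos: [0.5811, 0.0426, 0.2084]
tool_rot: [0.144, 0.99, -0.002, -0.0]
ft_force: [-2.9, -7.2, 3.9]
grip_width: 0.0165
19.5 [0.5811 0.0426 0.2084] [-2.8617 -7.2147  3.8851] [-1.4476  0.5388 -0.0258] 0.016500348133732943
press [np.float64(-0.04001768395255376), np.float64(-0.02178065711067259)] 0.04556108046457164 q -2.069234141613383 10.49713647274579
[[465.2527 278.9336]
 [473.2608 267.6018]]
red 0 yellow 0
```

View pics/w15.png

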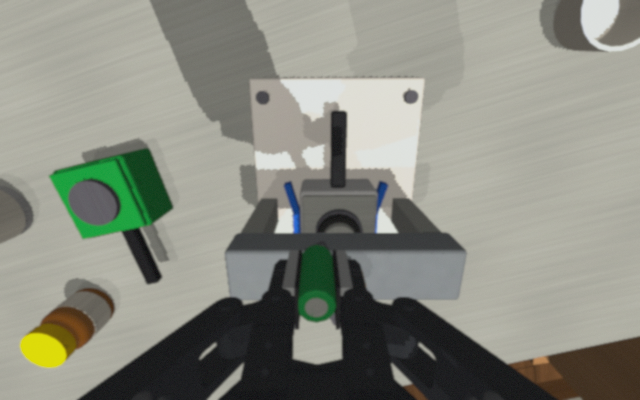

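```bash
python3 -m inch '[[0.0029,0.0085,0,0,1],[0.004,0.0174,0,0,1],[0.0033,0.0264,0,0,1],[0.0033,0.0264,0,0,1]]'; python3 look.py w16;python3 circ.py 11.17 11.77 3;python3 circ.py 11.77 12.37 3;python3 circ.py 12.37 12.97 3;python3 circ.py 12.97 13.57 3
```

```text
clock: 20.05
eef_pos: [0.5845, 0.0699, 0.2083]
tool_rot: [0.143, 0.99, -0.001, -0.001]
ft_force: [-6.2, -5.7, 5.4]
grip_width: 0.0164
20.05 [0.5845 0.0699 0.2083] [-6.2028 -5.6771  5.368 ] [-0.9277  1.1486 -0.0287] 0.016389676829411972
press [np.float64(-0.04453940642574079), np.float64(0.0053604418954742265)] 0.04486081878512781 q -1.451019631877117 11.115350982482056
[[428.1963 284.3182]
 [438.4663 272.7682]]
red 0 yellow 0
[-0.0024,0.0086,0.0000,0,1],[-0.0065,0.0166,0.0000,0,1],[-0.0122,0.0237,0.0000,0,1],
[-0.0069,0.0058,0.0000,0,1],[-0.0148,0.0100,0.0000,0,1],[-0.0234,0.0127,0.0000,0,1],
[-0.0089,0.0009,0.0000,0,1],[-0.0179,-0.0001,0.0000,0,1],[-0.0265,-0.0028,0.0000,0,1],
[-0.0079,-0.0043,0.0000,0,1],[-0.0147,-0.0101,0.0000,0,1],[-0.0203,-0.0172,0.0000,0,1],
```

View pics/w16z.png

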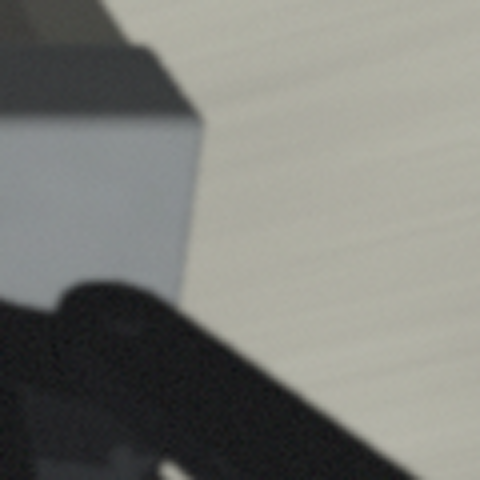

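```bash
python3 -m inch '[[-0.0024,0.0086,0,0,1],[-0.0065,0.0166,0,0,1],[-0.0122,0.0237,0,0,1],[-0.0122,0.0237,0,0,1]]'; python3 look.py w17
```

```text
clock: 20.6
eef_pos: [0.6029, 0.09, 0.2083]
tool_rot: [0.143, 0.99, -0.001, -0.002]
ft_force: [-5.7, -2.3, 5.6]
grip_width: 0.0166
20.6 [0.6029 0.09   0.2083] [-5.665  -2.3166  5.6107] [-0.5604  1.2322  0.0174] 0.016623075463450373
press [np.float64(-0.03260491789840393), np.float64(0.029850479447111045)] 0.04420556293481692 q -0.8294720918028317 11.736898522556341
[[397.065  270.5775]
 [409.4773 259.7426]]
red 0 yellow 0
```

View pics/w17z.png

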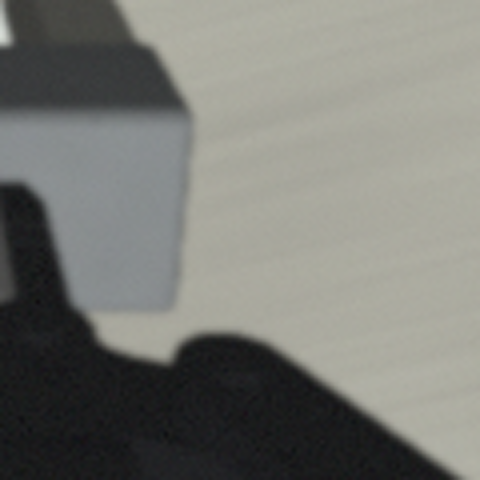

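```bash
python3 -m inch '[[-0.0069,0.0058,0,0,1],[-0.0148,0.0100,0,0,1],[-0.0234,0.0127,0,0,1],[-0.0234,0.0127,0,0,1]]'; python3 look.py w18
```

```text
clock: 21.15
eef_pos: [0.6288, 0.0959, 0.2083]
tool_rot: [0.143, 0.99, -0.0, -0.002]
ft_force: [-6.9, -2.0, 5.8]
grip_width: 0.0165
21.15 [0.6288 0.0959 0.2083] [-6.8863 -2.0298  5.8307] [-0.3474  1.3153  0.0009] 0.0164588387596019
press [np.float64(-0.009450574162754632), np.float64(0.04283761655155007)] 0.04386769590283221 q -0.21713579975442168 12.34923481460475
[[381.7932 242.4972]
 [395.6206 233.197 ]]
red 0 yellow 0
```

View pics/w18z.png

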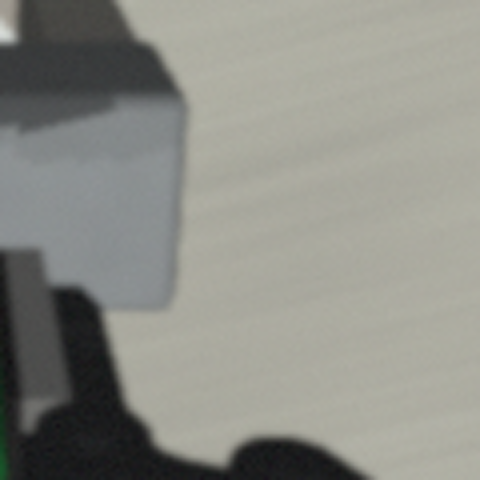

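```bash
python3 -m inch '[[-0.0089,0.0009,0,0,1],[-0.0179,-0.0001,0,0,1],[-0.0265,-0.0028,0,0,1],[-0.0265,-0.0028,0,0,1]]'; python3 look.py w19
```

```text
clock: 21.7
eef_pos: [0.653, 0.0865, 0.2083]
tool_rot: [0.143, 0.99, 0.001, -0.003]
ft_force: [-7.9, 1.1, 5.4]
grip_width: 0.0164
21.7 [0.653  0.0865 0.2083] [-7.8855  1.0802  5.4066] [ 0.1371  1.5615 -0.0068] 0.016381283336652664
press [np.float64(0.016389083487580627), np.float64(0.040751109580295646)] 0.04392328527772202 q 0.3823800962939167 6.665565403473503
[[387.3893 208.7234]
 [401.3079 201.4492]]
red 0 yellow 0
```

View pics/w19z.png

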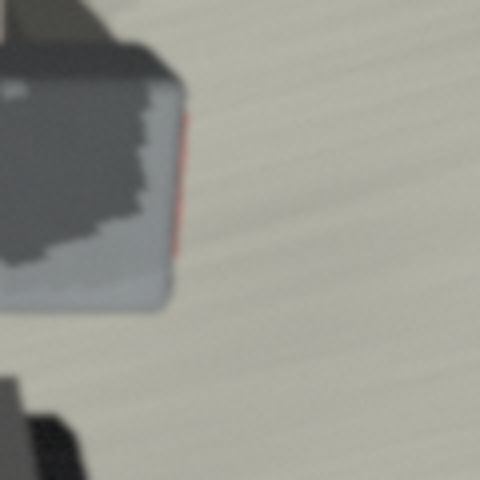

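```bash
python3 -m inch '[[0,0,0,0,1]]'; python3 look.py w20
```

```text
clock: 21.88
eef_pos: [0.6529, 0.0865, 0.2083]
tool_rot: [0.143, 0.99, 0.0, -0.002]
ft_force: [-7.7, 0.7, 4.9]
grip_width: 0.0166
21.875 [0.6529 0.0865 0.2083] [-7.6881  0.6972  4.9318] [ 0.0367  1.4533 -0.0009] 0.01657046105920835
press [np.float64(0.01635764315049148), np.float64(0.040761050870902836)] 0.04392078958237374 q 0.38163149672194924 6.664816803901536
[[387.4019 208.7604]
 [401.3278 201.4775]]
red 0 yellow 0
```

View pics/w20z.png

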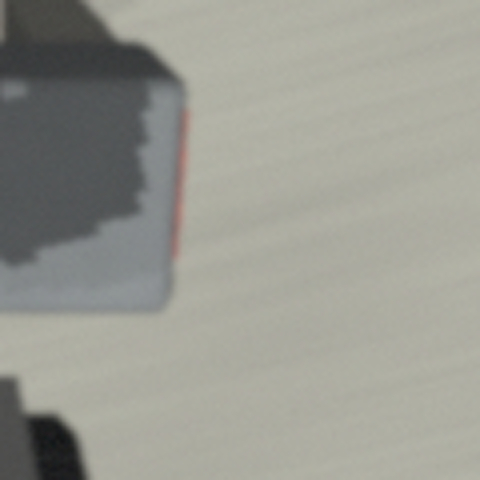

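```bash
python3 -m inch '[[0,0,0,0,1],[0,0,0,0,1],[0,0,0,0,1]]'; python3 look.py w21; python3 - <<'E'
from h import *
C=cam("wrist");x0=[.6257,.0521,-.2875]
for d in (0,2,4,8,14,28):print(d,proj(C,P(x0,[(0,90+d,152),(0,90+d,136),(0,90,160)])).ravel())
im=bot.camera("top");cv2.imwrite("pics/top21.png",cv2.resize(im[110:200,220:360,::-1],None,fx=5,fy=5,interpolation=cv2.INTER_CUBIC))
im=bot.camera("side");cv2.imwrite("pics/side21.png",cv2.resize(im[130:270,260:400,::-1],None,fx=4.2,fy=4.2,interpolation=cv2.INTER_CUBIC))
E
```

```text
clock: 22.3
eef_pos: [0.6529, 0.0865, 0.2083]
tool_rot: [0.143, 0.99, 0.0, -0.002]
ft_force: [-7.1, 0.1, 4.5]
grip_width: 0.0161
22.3 [0.6529 0.0865 0.2083] [-7.0903  0.0674  4.4582] [0.0225 1.4725 0.0466] 0.016086657012541975
press [np.float64(0.016367157105076812), np.float64(0.040740272049492536)] 0.04390505208252154 q 0.38200886255538924 6.665194169734976
[[387.426  208.7236]
 [401.3498 201.4425]]
red 0 yellow 0
0 [384.8249 204.9327 380.2255 198.1406 387.3831 208.7104]
2 [387.6174 204.9341 382.83   198.1421 387.3831 208.7104]
4 [390.4098 204.9355 385.4343 198.1435 387.3831 208.7104]
8 [395.9943 204.9384 390.6428 198.1464 387.3831 208.7104]
14 [404.3704 204.9427 398.4548 198.1507 387.3831 208.7104]
28 [423.9114 204.9527 416.6803 198.1608 387.3831 208.7104]
```

View pics/w21z.png

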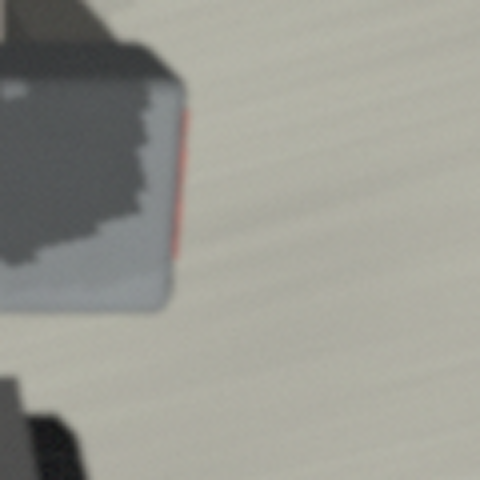

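View pics/top21.png

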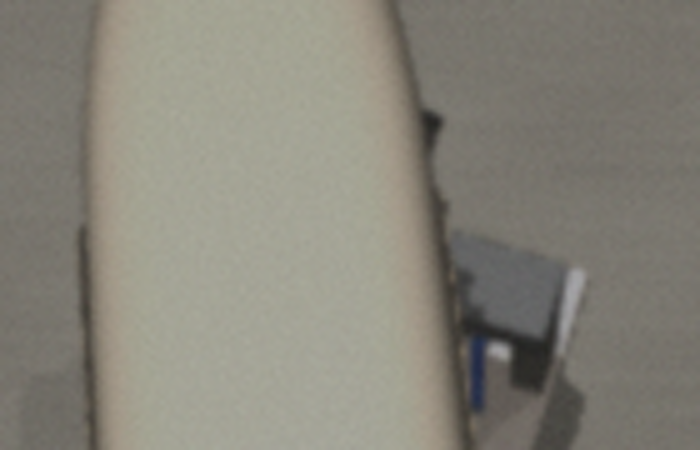

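View pics/side21.png

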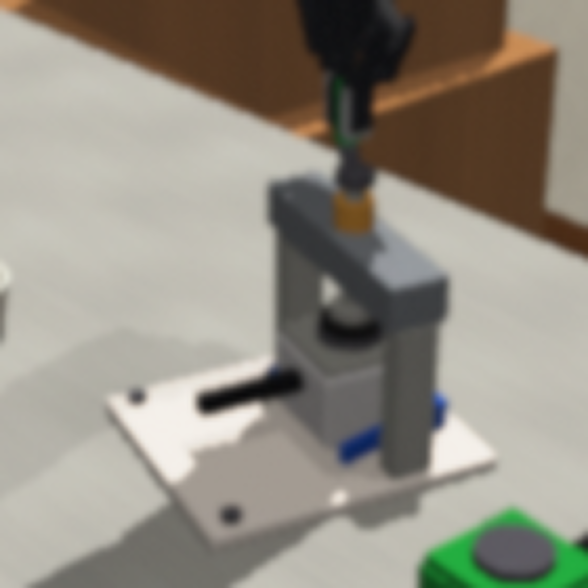

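```bash
python3 -m inch '[[-0.0079,-0.0043,0,0,1],[-0.0079,-0.0043,0,0,1]]'; python3 look.py w22
```

```text
clock: 22.7
eef_pos: [0.659, 0.0808, 0.2083]
tool_rot: [0.143, 0.99, 0.001, -0.003]
ft_force: [-7.8, 1.6, 6.3]
grip_width: 0.0169
22.7 [0.659  0.0808 0.2083] [-7.76    1.5644  6.3353] [ 0.3833  1.6384 -0.0265] 0.016906851966556277
press [np.float64(0.0238266304569953), np.float64(0.03698590418360958)] 0.04399619787224079 q 0.5722930221469631 6.85547832932655
[[393.6923 198.513 ]
 [407.2892 191.8995]]
red 672 yellow 0
```

View pics/w22z.png

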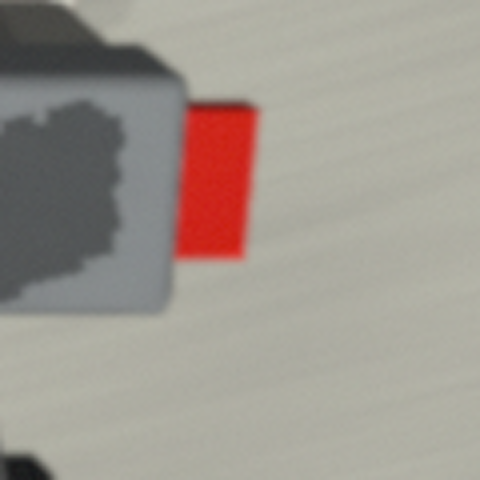

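```bash
python3 -m inch '[[0.002,0.001,0,0,1],[0.002,0.001,0,0,0.5],[0.002,0.001,0,0,0],[0.002,0.001,0,0,0],[0.002,0.001,0,0,0],[0.002,0.001,0,0,0],[0.002,0.001,-0.03,0,0],[0.002,0.001,-0.08,0,0],[0.002,0.001,-0.1,0,0],[0.002,0.001,-0.1,0,0]]'
python3 -m inch '[[0.06,0,0,0,0],[0.12,0,0,0,0],[0.15,0,0,0,0],[0.15,0,0,0,0],[0.15,0,0,0,0]]'
python3 - <<'E'
from h import *
o=bot.get_obs();print(o["clock"],o["eef_pos"],o["ft_force"])
C=cam("wrist");im=bot.camera("wrist");cv2.imwrite("pics/w23.png",im[:,:,::-1])
x0=[.6257,.0521,-.2875]
for p in [(-150,-95,12),(-150,95,12),(-40,-40,12),(-40,40,12),(-118,0,42),(-118,0,56),(0,104,152)]:print(p,proj(C,P(x0,p))[0])
im=bot.camera("side");cv2.imwrite("pics/side23.png",cv2.resize(im[130:270,260:400,::-1],None,fx=4.2,fy=4.2,interpolation=cv2.INTER_CUBIC))
E
```

```text
clock: 24.0
eef_pos: [0.6609, 0.0809, 0.3104]
tool_rot: [0.143, 0.99, 0.001, 0.002]
ft_force: [-0.4, 0.1, 0.1]
grip_width: 0.0855
clock: 24.62
eef_pos: [0.5163, 0.1232, 0.3073]
tool_rot: [0.143, 0.99, -0.0, -0.0]
ft_force: [0.4, -0.8, 0.3]
grip_width: 0.0854
24.625 [0.5163 0.1232 0.3073] [ 0.4004 -0.7788  0.3315]
(-150, -95, 12) [226.9483 145.9795]
(-150, 95, 12) [355.6181 145.9952]
(-40, -40, 12) [268.2533 215.4346]
(-40, 40, 12) [318.2588 215.4333]
(-118, 0, 42) [290.1924 171.7744]
(-118, 0, 56) [289.3146 174.0496]
(0, 104, 152) [372.3949 289.3634]
```

View pics/w23.png

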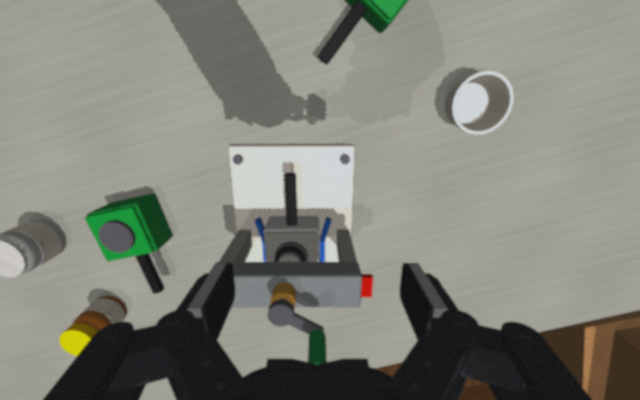

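View pics/side23.png

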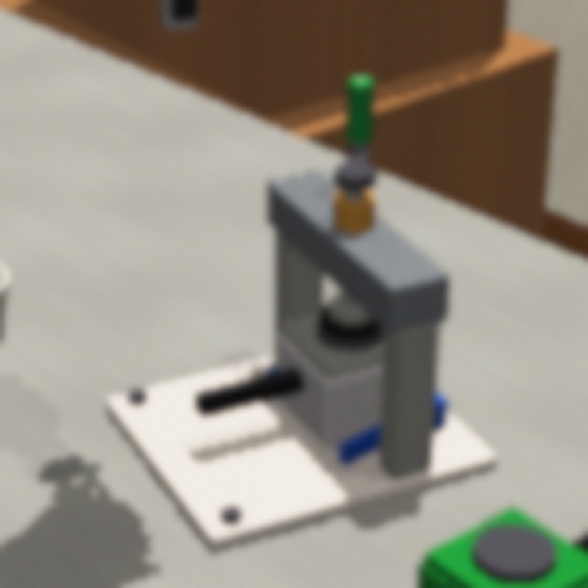

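Red tab is out at (366,286) with no yellow showing. The mould is home: its front edge is near row 216 (215 predicted) and the handle end near row 173 (172 predicted). The robot is clear of everything, so I'm handing in.

```bash
python3 -c "
from workcell import bot
print(bot.get_obs()['clock']);print(bot.job_done())"
```

```text
24.725
the job is handed in; nothing more can be done
None
```

The mould is clamped against the back stop with the red tab out, and I handed the job in at about 24.7 s. `job_done()` gives no verdict, so that rests on my own checks.

**Mould:** I gripped it by its black handle and slid it about 85 mm into the press. It stopped firmly with about 16 N at the wrist. I eased off to about 9 N before letting go. Its front edge and handle end then lay within a few pixels of where they should be when home, to about 1–2 mm.

**Crank:** I turned it clockwise by the green sleeve to an estimated 13.1 rad. A sliver of red, about 2 mm, showed first and held still. A further 0.2 rad made the tab pop out fully, and I stopped there.

**Last checks:**
- **Tab:** red out about 14 mm, no yellow.
- **Mould:** still against the stop and centred after release.
- **Bystanders:** ramekin, jar and tin not touched; I did not measure their positions again.
- **Robot:** well clear, with wrist force near zero.

**Disagreements and gaps:**
- The wrist camera showed the base plate about 182 mm wide instead of 190.
- The top camera placed things about 4 mm to the side of the wrist camera; I relied on the wrist camera.
- I did not measure the clamping force directly. I only inferred it from the tab popping.

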